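# Open the cutter strongbox by its two-dial combination lock

## Task

Open the green cutter strongbox: turn its left dial to 3, then turn the right dial slowly on from 7 towards 9 - its wheel has slipped on the spindle, so the true place now lies somewhere between those two - until you feel the spring bolt drop into its notch, where the dial turns stiff both ways, and leave it at the bottom of the notch. Then lift the lid by its handle until it stands about upright and leave it standing, without heaving on it if it is still bolted and without disturbing anything else on the bench.

Things in the scene. Friction and masses are not known exactly. Their poses are not given: they have to be found in the camera images.
- strongbox: Green steel strongbox screwed to the bench, 250 (x, to its back) x 300 (y, to its left) x 105 mm high; origin centre of underside. Front 93 mm: flat-topped lock case with two dials; behind: the lid, level with it. A hidden spring bolt (3 N) rides on a wheel under each dial; when both notches reach the index marks it drops back into them by itself and frees the lid. Dial order is free.
- dial_l (a joint): Left dial's angle (rad), growing anticlockwise from above, endless. Figures 0-9 every 0.6283 rad, increasing clockwise round the dial; figure n stands at the red index mark (on the case, +x of the dial's axis) at n x 0.6283, give or take whole turns. Turns with 0.11 N m. Its wheel is true: 3 (1.885 rad) is right within 0.15 rad either way.
- dial_r (a joint): Right dial, read as the left. True place: anywhere from 0.25 to 1.25 rad past 7 (4.398 rad). With the left dial right, the bolt sinks in from 0.25 rad before it (the dial runs lightly), is home within 0.05 rad of it, then resists: 0.25-0.45 N m, against 0.11 free, rising from 0.1 rad past it. Ease back 0.05-0.1 rad then; forced on past 0.3 rad, the bolt climbs out and locks again.
- dial_l_grip (a point): Left dial's grip: knurled aluminium knob, upright, 40 mm across, 36 mm high, top 40 mm above the lock case; under it a black skirt with white figures, 76 mm across, top 4.5 mm above the case. Point on the axis, 28 mm above the case (133 mm above the bench), 78 mm in front of the box's centre and 55 mm left of it; z is the axis, turns with the dial.
- dial_r_grip (a point): Right dial's grip, the same, 55 mm right of the box's centre line (110 mm from the left dial's axis).
- lid (a joint): Lid's opening angle (rad): 0 shut, 1.6 at its stop, about upright. A stiff hinge (0.55 N m) lets it stay where it is left; it weighs about 0.5 kg and takes 10 to 15 N at the handle to lift. While bolted it gives only some 0.02 rad; a pull of over 35 N at the handle then is heaving.
- lid_handle (a point): Middle of the lid's handle: round steel bar 10 mm thick, 100 mm long along the box's y between two posts, axis 35 mm above the lid (140 mm above the bench when shut), above the box's centre, 30 mm behind the lid's front edge. Moves with the lid.
- lid_hinge (a point): Middle of the lid's hinge axis, along the box's y, 125 mm behind the box's centre, 99 mm above the bench. Shut, the handle bar lies 125 mm in front of it and 41 mm higher; it swings up and back about it.
- glue: Bystander, not to be disturbed: white glue bottle, 60 mm across, 150 mm tall, standing left of the strongbox.
- screwjar: Bystander, not to be disturbed: amber jar with steel cap, 64 mm across, 75 mm tall, standing right of the strongbox.
- screwdriver: Bystander, not to be disturbed: orange-handled screwdriver lying left of the strongbox.
- pencil: Bystander, not to be disturbed: flat red carpenter's pencil, 170 mm long, lying in front of the strongbox.
- square: Bystander, not to be disturbed: try square, dark wood stock with a steel blade, lying on the right of the bench.
- tape: Bystander, not to be disturbed: yellow tape measure, 72 mm, on the right of the bench.
- mallet: Bystander, not to be disturbed: wooden mallet lying on the left of the bench.

How it is judged:
By the outcome, as a careful person would: the job done as asked, in the order asked, and still so for the second after the job is handed in, with the robot touching nothing.
It also fails if it takes over 72 s, if anything falls off the work surface, if the arm or the gripper's body presses on something with over 40 N, if the wrist force passes 120 N, or if a joint passes its speed limit or range.

## Robot

A 7-joint arm with a two-finger parallel gripper is mounted at the origin on the work surface. World frame = base frame: x ahead of the robot, y to its left, z up, the work surface at z = 0. Lengths are in m, angles in rad, forces in N, time in s.
With the tool pointing down it reaches from about 0.425 to 0.95 m from the base axis. Payload 16.7 kg.
Tool frame: the origin (TCP) lies on the centre line of the jaws, within the pads' length; the fingertips stand 22 mm ahead of it and the grasp point (between the pads) lies 3 mm ahead of it; z points along the fingers, y is the direction in which the jaws open and shut (so a half turn about z gives the same grasp; the last joint's range is limited). The gripper opens to 94 mm and grips with 3 to 60 N. Pads are 16 mm wide; open, the fingers measure 119 mm over their backs; the gripper's body (75 mm by 177 mm) begins 78 mm behind the grasp point.
Start: joints at [-1.282, 0.426, 0.074, 1.606, -0.034, 1.111, -0.067], TCP at [0.287, 0.611, 0.227] pointing down, gripper open.
Joint ranges: [-2.85, 2.85], [-0.5, 2.14], [-1.23, 1.37], [0.21, 2.46], [-1.02, 4.16], [0.16, 2.05], [-2.73, 2.73]. Speed limits (rad/s): [1.89, 1.89, 2.39, 2.39, 3.01, 3.01, 3.01].

## Interface

Orientations are given as a unit quaternion [x, y, z, w].
In Python, from bench import bot, optics gives the robot as it stands. The module is installed in compiled form; this text tells all that it offers.
- The arm moves only by the tool drive_tool, never from a script. Its argument "motion" is a list of rows, each an object of numbers: "dx", "dy", "dz": the shift along the tool's x, y, z in mm; "twist": the turn about the tool's z in rad. In form: [{"dx": .., "dy": .., "dz": .., "twist": ..}, ...]. A call has 1 to 20 rows; each row shifts and turns the commanded pose from where the row before left it, along the tool's axes as they then stand; what a row does not reach is not made up. A row lasts 1/12 s, in which the tool goes at most 41.7 mm and 7.16 degrees, less where a joint would pass 70% of its speed; a pose out of reach is approached as far as the arm can. A call is refused whole if a number of a shift passes 41.7 or a number of a turn 0.125, either way. A call with a gripper value outside its range is refused whole. "claw" is the gripper command: -1 is shut, 1 is fully open, values between are in proportion, set as the call begins (left out, the last holds). The fingers move at their own pace and stop on an object; the grip force is fixed at half the most. Time passes only in rows, so rows that do not move let the fingers close. It gives the time, the measured TCP pose, the force and the opening at its end, in the units of the state.
- bot.state(): the state, without advancing time (a new reading comes with each control period).
- optics.get_image(name): name is "side" or "top" or "wrist"; returns the picture (420x560x3 uint8, blue, green, red); there is no depth.
- optics.camera_params(name): a dict with "intrinsics" (3x3 intrinsics, pixels), "extrinsics" (4x4, takes a point from world to camera coordinates); the wrist camera has in their place "mount" (4x4, takes a point from camera to tool coordinates, whose origin is the TCP and whose axes are the flange's). Camera axes: x right, y down, z forward; pixel columns grow to the right and rows downward; lengths in m; the calibration is good to about 2 mm. A picture is of the moment at which its call begins: read the wrist's pose just before it. camera_params takes no time and is no camera call.
- bot.close_job(): hands the job in, once; it reports no verdict.
The state is a dict: "time_s": time; "q": joint angles; "qvel": joint speeds; "joint_torque": joint torques, N m; "position": TCP position; "ee_rot": TCP orientation; "wrist_force": force on the tool from outside, world axes, zero at the start; "wrist_torque": the same for the moment, N m; "finger_gap": opening from 0.0 (shut) to 1.0 (fully open).
Only numpy, scipy, OpenCV 4.12 (cv2) and the standard library are available. Lean on these libraries where they do the work, as an engineer would, in place of code of your own. Each camera call takes 0.05 s, during which the arm holds its last target.

## Working session

There is one attempt and no reset: what is moved stays moved. The work goes in short steps, Python scripts to look and compute and a tool call to move; the robot and the scene stay as the last step left them, time stands still between calls to the robot, and variables do not carry over. Pictures are saved under pics/ and viewed, and the job is handed in when it is done.

Besides the shell and the picture viewer there is one more tool, called after "Request:" in YAML: its name, and indented under it one key for each argument. drive_tool: Moves the arm, as the interface text tells. Its arguments: {"type":"object","properties":{"motion":{"type":"array","items":{"type":"object","properties":{"dx":{"type":"number"},"dy":{"type":"number"},"dz":{"type":"number"},"twist":{"type":"number"}}}},"claw":{"type":"number"}},"required":["motion"]}

```bash
mkdir -p pics; python3 - <<'E'
from bench import bot, optics
import cv2,numpy as np
np.set_printoptions(precision=4,suppress=True)
print(bot.state())
for n in ["side","top","wrist"]:
    cv2.imwrite(f"pics/{n}0.png",optics.get_image(n))
    p=optics.camera_params(n)
    for k in p: print(n,k,np.array(p[k]).tolist())
E
```

```text
{'time_s': 0.0, 'q': array([-1.2815,  0.4267,  0.0738,  1.6066, -0.0341,  1.1108, -0.0671]), 'qvel': array([-0.0002,  0.0003, -0.0022,  0.0011,  0.0001,  0.0006,  0.0005]), 'joint_torque': array([ -0.002 , -93.5819,   3.6663, -45.4183,  -0.0487,   0.0204,
         0.0001]), 'position': array([0.2866, 0.6107, 0.2268]), 'ee_rot': array([ 0.2177,  0.976 , -0.0006, -0.0001]), 'wrist_force': array([-0.166 , -0.1404,  0.8851]), 'wrist_torque': array([ 0.03  ,  0.0259, -0.0033]), 'finger_gap': 1.000612265892761}
side intrinsics [[463.7415810760504, 0.0, 280.1847414015361], [0.0, 463.7415810760504, 212.00825394913122], [0.0, 0.0, 1.0]]
side extrinsics [[0.9156114195708609, -0.4018651118746703, 0.012655441888439558, -0.4597298051505711], [-0.20473100664450414, -0.4930878829353135, -0.8455468967601373, 0.18929767745107753], [0.34603604331017446, 0.771601433098934, -0.5337511453570005, 1.033081021513496], [0.0, 0.0, 0.0, 1.0]]
top intrinsics [[465.5433295141144, 0.0, 277.43882738939817], [0.0, 465.5433295141144, 205.57663214714321], [0.0, 0.0, 1.0]]
top extrinsics [[0.02702554585275836, -0.9996328136381187, -0.001964120489832018, 0.017303827293135045], [-0.9970366320071933, -0.02681368397256546, -0.07210395819628658, 0.4916551980096818], [0.07202481730010081, 0.003906948906437549, -0.9973951881993061, 1.2367935291555534], [0.0, 0.0, 0.0, 1.0]]
wrist intrinsics [[322.3029644315667, 0.0, 282.3819591192966], [0.0, 322.3029644315667, 209.86937466542494], [0.0, 0.0, 1.0]]
wrist mount [[-0.0006870691182235532, -0.9698601948179113, -0.24366109751822942, 0.06920739712418132], [0.9999997083317343, -0.0007476404676224521, 0.0001561094985697921, -8.193263446243382e-05], [-0.00033357528558570674, -0.24366091919200444, 0.9698604256211477, -0.15696642114342002], [0.0, 0.0, 0.0, 1.0]]
```

View pics/top0.png

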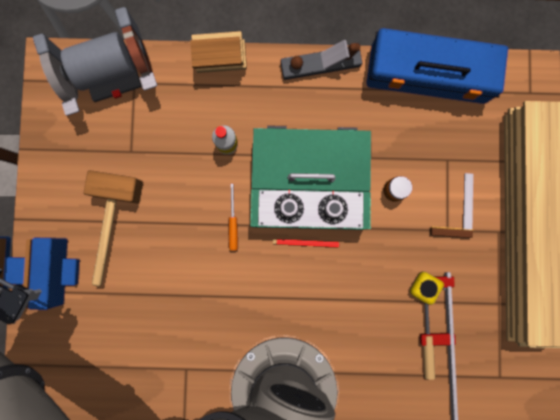

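View pics/side0.png

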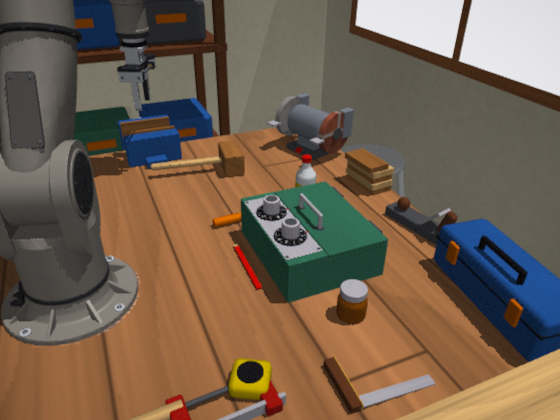

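```bash
python3 - <<'E'
import cv2
i=cv2.imread("pics/top0.png")[180:380,160:400]
cv2.imwrite("pics/top0c.png",cv2.resize(i,None,fx=3,fy=3,interpolation=cv2.INTER_CUBIC)[:600,:800])
E
```

```text
(no output)
```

View pics/top0c.png

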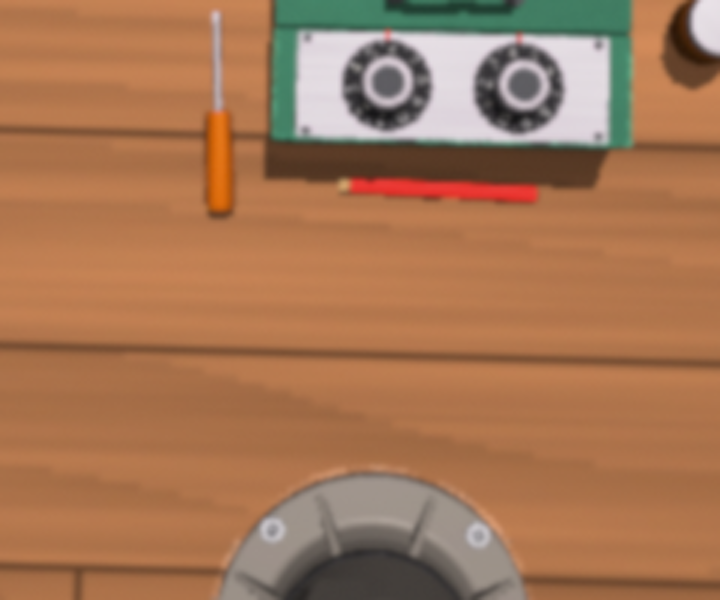

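```bash
cat > h.py <<'E'
from bench import bot, optics
import cv2,numpy as np
from scipy.spatial.transform import Rotation as R
np.set_printoptions(precision=4,suppress=True)
def cam(n,st=None):
    p=optics.camera_params(n);K=np.array(p["intrinsics"])
    if n!="wrist": return K,np.array(p["extrinsics"])
    T=np.eye(4);T[:3,:3]=R.from_quat(st["ee_rot"]).as_matrix();T[:3,3]=st["position"]
    return K,np.linalg.inv(T@np.array(p["mount"]))
def back(n,uv,z,st=None):
    K,E=cam(n,st);d=np.linalg.inv(K)@[uv[0],uv[1],1.];Rm=E[:3,:3];c=-Rm.T@E[:3,3];w=Rm.T@d
    return c+w*(z-c[2])/w[2]
def proj(n,P,st=None):
    K,E=cam(n,st);q=K@(E[:3,:3]@np.array(P)+E[:3,3]);return q[:2]/q[2]
E
python3 - <<'E'
from h import *
a=back("top",(289.3,207.3),.145);b=back("top",(335,208),.145);print(a,b,np.linalg.norm(a-b))
for uv in [(252.5,129),(370.5,130),(371,230),(250.5,227.5)]: print(back("top",uv,.105))
E
```

```text
[0.4784 0.0012 0.145 ] [ 0.4797 -0.1093  0.145 ] 0.11056728517508622
[0.6778 0.0987 0.105 ]
[ 0.6831 -0.2005  0.105 ]
[ 0.4299 -0.2049  0.105 ]
[0.428 0.096 0.105]
```

Request:
drive_tool:
  motion:
    - {"dx": -12, "dy": -14, "dz": -8}
    - {"dx": -23, "dy": -26, "dz": -8}
    - {"dx": -23, "dy": -26, "dz": -8}
    - {"dx": -23, "dy": -26, "dz": -8}
    - {"dx": -23, "dy": -26, "dz": -8}
    - {"dx": -23, "dy": -26, "dz": -8}
    - {"dx": -23, "dy": -26, "dz": -8}
    - {"dx": -23, "dy": -26, "dz": -8}
    - {"dx": -23, "dy": -26, "dz": -8}
    - {"dx": -23, "dy": -26}
    - {"dx": -23, "dy": -26}
    - {"dx": -23, "dy": -26}
    - {"dx": -23, "dy": -26}
    - {"dx": -23, "dy": -26}
    - {"dx": -23, "dy": -26}
    - {"dx": -23, "dy": -26}
    - {"dx": -23, "dy": -26}
    - {"dx": -23, "dy": -26}
    - {"dx": -23, "dy": -26}
    - {"dx": -23, "dy": -26}

```text
$.motion[0]: bad value
```

Request:
drive_tool:
  motion:
    - {"twist": 0.1}
    - {"twist": 0.12}
    - {"twist": 0.12}
    - {"twist": 0.12}
    - {"twist": 0.12}
    - {"twist": 0.12}
    - {"twist": 0.12}
    - {"twist": 0.12}
    - {"twist": 0.12}
    - {"twist": 0.055}
    - {}

```text
$.motion[0]: bad value
```

```bash
python3 - <<'E'
from h import *
s=bot.state();print(s['time_s'],s['position'],s['q'],s['wrist_force'],R.from_quat(s['ee_rot']).as_matrix())
i=optics.get_image("wrist");cv2.imwrite("pics/w1.png",i)
E
```

```text
0.15 [0.2867 0.6108 0.227 ] [-1.2815  0.4266  0.0739  1.6065 -0.0341  1.1108 -0.0671] [-0.2418 -1.0777  0.4553] [[-0.9053  0.4248 -0.0003]
 [ 0.4248  0.9053 -0.0009]
 [-0.0001 -0.001  -1.    ]]
```

View pics/w1.png

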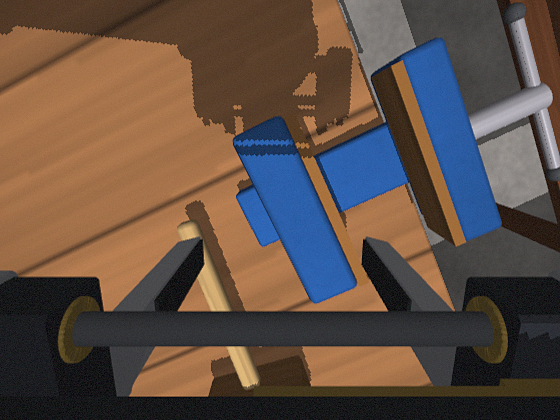

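The wrist camera works, and the view is still of the vise and mallet. The calls were refused because every row needs all four numbers.

Request:
drive_tool:
  motion:
    - {"dx": -12, "dy": -14, "dz": -8, "twist": 0}
    - {"dx": -23, "dy": -26, "dz": -8, "twist": 0}
    - {"dx": -23, "dy": -26, "dz": -8, "twist": 0}
    - {"dx": -23, "dy": -26, "dz": -8, "twist": 0}
    - {"dx": -23, "dy": -26, "dz": -8, "twist": 0}
    - {"dx": -23, "dy": -26, "dz": -8, "twist": 0}
    - {"dx": -23, "dy": -26, "dz": -8, "twist": 0}
    - {"dx": -23, "dy": -26, "dz": -8, "twist": 0}
    - {"dx": -23, "dy": -26, "dz": -8, "twist": 0}
    - {"dx": -23, "dy": -26, "dz": 0, "twist": 0}
    - {"dx": -23, "dy": -26, "dz": 0, "twist": 0}
    - {"dx": -23, "dy": -26, "dz": 0, "twist": 0}
    - {"dx": -23, "dy": -26, "dz": 0, "twist": 0}
    - {"dx": -23, "dy": -26, "dz": 0, "twist": 0}
    - {"dx": -23, "dy": -26, "dz": 0, "twist": 0}
    - {"dx": -23, "dy": -26, "dz": 0, "twist": 0}
    - {"dx": -23, "dy": -26, "dz": 0, "twist": 0}
    - {"dx": -23, "dy": -26, "dz": 0, "twist": 0}
    - {"dx": -23, "dy": -26, "dz": 0, "twist": 0}
    - {"dx": -23, "dy": -26, "dz": 0, "twist": 0}

```text
time_s: 1.87
position: [0.4774, -0.0414, 0.2997]
ee_rot: [0.218, 0.976, 0.0, 0.0]
wrist_force: [0.9, 0.4, 0.4]
finger_gap: 1.004
```

Request:
drive_tool:
  motion:
    - {"dx": 0, "dy": 0, "dz": 0, "twist": 0.1}
    - {"dx": 0, "dy": 0, "dz": 0, "twist": 0.12}
    - {"dx": 0, "dy": 0, "dz": 0, "twist": 0.12}
    - {"dx": 0, "dy": 0, "dz": 0, "twist": 0.12}
    - {"dx": 0, "dy": 0, "dz": 0, "twist": 0.12}
    - {"dx": 0, "dy": 0, "dz": 0, "twist": 0.12}
    - {"dx": 0, "dy": 0, "dz": 0, "twist": 0.12}
    - {"dx": 0, "dy": 0, "dz": 0, "twist": 0.12}
    - {"dx": 0, "dy": 0, "dz": 0, "twist": 0.12}
    - {"dx": 0, "dy": 0, "dz": 0, "twist": 0.055}
    - {"dx": 0, "dy": 0, "dz": 0, "twist": 0}

```text
time_s: 2.78
position: [0.4773, -0.0396, 0.2995]
ee_rot: [0.702, 0.712, 0.0, -0.0]
wrist_force: [-0.1, 0.1, 0.6]
finger_gap: 1.001
```

```bash
python3 - <<'E'
from h import *
s=bot.state();print(s['time_s'],s['position'],s['q'],s['wrist_force'],R.from_quat(s['ee_rot']).as_matrix())
i=optics.get_image("wrist");cv2.imwrite("pics/w2.png",i)
E
```

```text
2.7833 [ 0.4773 -0.0396  0.2995] [-0.6497  0.0143  0.6151  1.9672 -0.0091  1.1628 -0.017 ] [-0.0608  0.1166  0.5568] [[-0.0139  0.9999 -0.0001]
 [ 0.9999  0.0139  0.0001]
 [ 0.0001 -0.0001 -1.    ]]
```

View pics/w2.png

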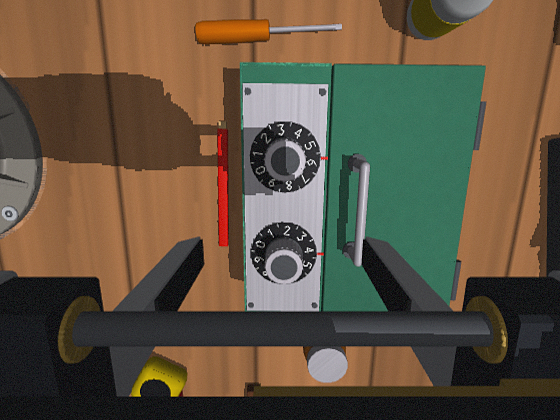

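```bash
python3 - <<'E'
from h import *
i=cv2.imread("pics/w2.png")
a=cv2.resize(i[110:205,235:335],None,fx=5.5,fy=5.5,interpolation=cv2.INTER_CUBIC)
b=cv2.resize(i[205:300,235:335],None,fx=5.5,fy=5.5,interpolation=cv2.INTER_CUBIC)
cv2.imwrite("pics/w2a.png",a);cv2.imwrite("pics/w2b.png",b)
E
```

```text
(no output)
```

View pics/w2a.png

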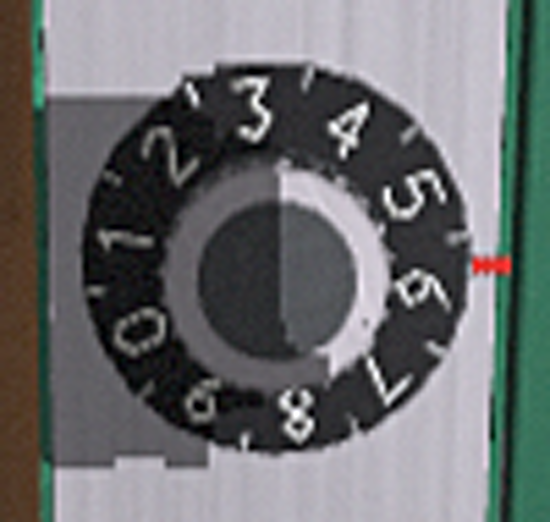

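View pics/w2b.png

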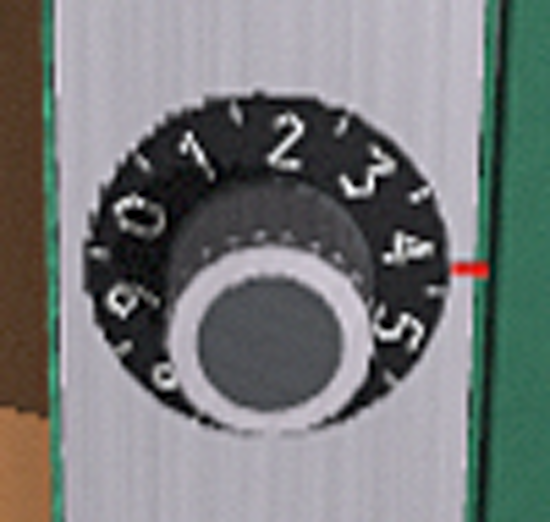

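```bash
python3 - <<'E'
from h import *
s=bot.state()
f=lambda x,y,o,z: back("wrist",(235+x/5.5,o+y/5.5),z,s)
for o,l in [(110,[(277,260,.1095),(277,280,.145)]),(205,[(267,265,.1095),(270,343,.145)])]:
    for x,y,z in l: print(f(x,y,o,z))
for o,pts in [(110,{6:(422,292),5:(415,195),5.5:(457,237),3:(253,108),0:(140,332),8:(297,417),6.5:(437,350),4.5:(408,133)}),(205,{4:(410,248),5:(398,325),4.5:(432,290),3.5:(420,195),2:(287,140),1:(197,157),2.5:(341,125)})]:
    c=np.mean([f(277,260,110,.1095),f(277,280,110,.145)],0) if o==110 else np.mean([f(267,265,205,.1095),f(270,343,205,.145)],0)
    for n,p in pts.items():
        v=f(*p,o,.1095)-c; a=np.arctan2(v[1],v[0])-.015
        print(n,np.hypot(*v[:2]),(a+n*.6283)%6.2832)
# handle & corners
for uv in [(357,159),(355,262)]: print('bar',back("wrist",uv,.14,s))
for uv in [(332,65),(485,67)]: print('lid',back("wrist",uv,.105,s))
E
```

```text
[0.4808 0.001  0.1095]
[0.4805 0.0006 0.145 ]
[ 0.4809 -0.1081  0.1095]
[ 0.4813 -0.1097  0.145 ]
6 0.029008986513612348 3.5660219923031766
5 0.029467453100646596 3.5857397706800644
5.5 0.03522814286274314 3.5899644534772825
3 0.02916345365028592 3.6120148800787524
0 0.029965667020034382 3.6200868089035136
8 0.030854949498464197 3.594059452274305
6.5 0.035997607497222174 3.586278471813988
4.5 0.03483405366988725 3.5977077692792343
4 0.029908626141260542 2.669806605284837
5 0.030171617901790165 2.710429419222889
4.5 0.03468742392584297 2.6916651004782164
3.5 0.03534049383168103 2.679376971052058
2 0.02842353296749789 2.6940507858576916
1 0.028538923513493516 2.7402016713592574
2.5 0.03473100481890822 2.7010564473422463
bar [0.5502 0.0031 0.14  ]
bar [ 0.5561 -0.1045  0.14  ]
lid [0.5261 0.0938 0.105 ]
lid [0.6809 0.0946 0.105 ]
```

Request:
drive_tool:
  claw: 0.5
  motion:
    - {"dx": 10, "dy": 0.8, "dz": 0, "twist": 0}
    - {"dx": 20, "dy": 1.7, "dz": 10, "twist": 0}
    - {"dx": 10.5, "dy": 0.8, "dz": 20, "twist": 0}
    - {"dx": 0, "dy": 0, "dz": 25, "twist": 0}
    - {"dx": 0, "dy": 0, "dz": 25, "twist": 0}
    - {"dx": 0, "dy": 0, "dz": 25, "twist": 0}
    - {"dx": 0, "dy": 0, "dz": 20, "twist": 0}
    - {"dx": 0, "dy": 0, "dz": 15, "twist": 0}
    - {"dx": 0, "dy": 0, "dz": 12, "twist": 0}
    - {"dx": 0, "dy": 0, "dz": 10, "twist": 0}
    - {"dx": 0, "dy": 0, "dz": 0, "twist": 0}
    - {"dx": 0, "dy": 0, "dz": 0, "twist": 0}

```text
time_s: 3.83
position: [0.4799, 0.0011, 0.1374]
ee_rot: [0.701, 0.713, -0.0, -0.0]
wrist_force: [-0.2, -0.2, 1.0]
finger_gap: 0.752
```

```bash
python3 - <<'E'
from h import *
s=bot.state();print(s['time_s'],s['position'],s['q'],s['wrist_force'],s['wrist_torque'])
i=optics.get_image("wrist");cv2.imwrite("pics/w3.png",i)
E
```

```text
3.8333 [0.4799 0.0011 0.1374] [-0.6222  0.2453  0.5607  2.1462 -0.1814  0.7955  0.0705] [-0.2072 -0.1705  1.0036] [-0.0299 -0.0194 -0.0227]
```

View pics/w3.png

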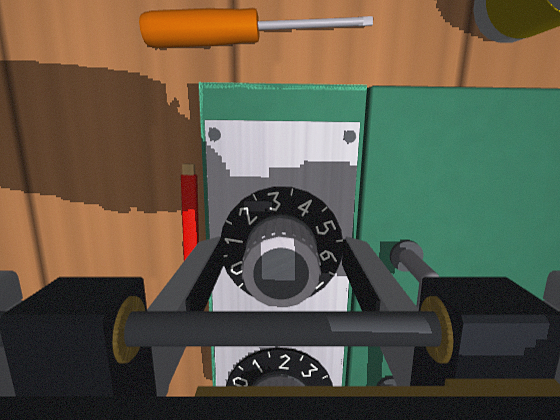

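The knob sits centred between the jaws, with the left dial at (283,255), and the fingers are clear of the handle. Next I close the jaws.

Request:
drive_tool:
  claw: -1
  motion:
    - {"dx": 0, "dy": 0, "dz": 0, "twist": 0}
    - {"dx": 0, "dy": 0, "dz": 0, "twist": 0}
    - {"dx": 0, "dy": 0, "dz": 0, "twist": 0}
    - {"dx": 0, "dy": 0, "dz": 0, "twist": 0}
    - {"dx": 0, "dy": 0, "dz": 0, "twist": 0}
    - {"dx": 0, "dy": 0, "dz": 0, "twist": 0}

```text
time_s: 4.38
position: [0.4792, 0.001, 0.1376]
ee_rot: [0.701, 0.713, -0.0, -0.001]
wrist_force: [-6.6, 0.4, 10.5]
finger_gap: 0.418
```

Request:
drive_tool:
  motion:
    - {"dx": 0, "dy": 0, "dz": 0, "twist": 0.05}
    - {"dx": 0, "dy": 0, "dz": 0, "twist": 0.05}
    - {"dx": 0, "dy": 0, "dz": 0, "twist": 0.1}
    - {"dx": 0, "dy": 0, "dz": 0, "twist": 0.1}
    - {"dx": 0, "dy": 0, "dz": 0, "twist": 0.1}

```text
time_s: 4.8
position: [0.4792, 0.0009, 0.1376]
ee_rot: [0.83, 0.558, -0.001, -0.001]
wrist_force: [-7.7, 0.4, 11.3]
finger_gap: 0.419
```

```bash
python3 - <<'E'
from h import *
s=bot.state();print(s['time_s'],s['position'],s['q'],s['wrist_force'],s['wrist_torque'],s['finger_gap'])
E
```

```text
4.8 [0.4792 0.0009 0.1376] [-0.6909  0.2557  0.6446  2.1501 -0.2146  0.7987 -0.2988] [-7.6995  0.4152 11.3286] [0.0782 1.886  0.1417] 0.41917797775493115
```

Request:
drive_tool:
  motion:
    - {"dx": 0, "dy": 0, "dz": 0, "twist": 0.1}
    - {"dx": 0, "dy": 0, "dz": 0, "twist": 0.1}
    - {"dx": 0, "dy": 0, "dz": 0, "twist": 0.1}
    - {"dx": 0, "dy": 0, "dz": 0, "twist": 0.1}
    - {"dx": 0, "dy": 0, "dz": 0, "twist": 0.1}
    - {"dx": 0, "dy": 0, "dz": 0, "twist": 0.1}
    - {"dx": 0, "dy": 0, "dz": 0, "twist": 0.1}
    - {"dx": 0, "dy": 0, "dz": 0, "twist": 0.1}
    - {"dx": 0, "dy": 0, "dz": 0, "twist": 0.1}
    - {"dx": 0, "dy": 0, "dz": 0, "twist": 0.1}
    - {"dx": 0, "dy": 0, "dz": 0, "twist": 0.1}
    - {"dx": 0, "dy": 0, "dz": 0, "twist": 0.1}
    - {"dx": 0, "dy": 0, "dz": 0, "twist": 0.1}
    - {"dx": 0, "dy": 0, "dz": 0, "twist": 0}
    - {"dx": 0, "dy": 0, "dz": 0, "twist": 0}

```text
time_s: 6.05
position: [0.4791, 0.0012, 0.1376]
ee_rot: [0.998, -0.056, -0.001, -0.0]
wrist_force: [-9.5, 0.5, 14.7]
finger_gap: 0.42
```

```bash
python3 - <<'E'
from h import *
s=bot.state();M=R.from_quat(s['ee_rot']).as_matrix();print(s['time_s'],s['position'],s['q'],s['wrist_force'],s['wrist_torque'],s['finger_gap'],'yaw y',np.arctan2(M[1,1],M[0,1]))
E
```

```text
6.05 [0.4791 0.0012 0.1376] [-0.9316  0.3345  0.9581  2.1596 -0.3759  0.823  -1.4215] [-9.5243  0.5286 14.7289] [ 0.3334  2.3121 -0.071 ] 0.4197296033219076 yaw y -1.6837242650821531
```

Request:
drive_tool:
  claw: 0.5
  motion:
    - {"dx": 0, "dy": 0, "dz": 0, "twist": 0}
    - {"dx": 0, "dy": 0, "dz": 0, "twist": 0}
    - {"dx": 0, "dy": 0, "dz": 0, "twist": 0}
    - {"dx": 0, "dy": 0, "dz": -10, "twist": 0}
    - {"dx": 0, "dy": 0, "dz": -20, "twist": 0}
    - {"dx": 0, "dy": 0, "dz": -20, "twist": 0}
    - {"dx": 0, "dy": 0, "dz": -10, "twist": 0}
    - {"dx": 3.1, "dy": 27.3, "dz": 0, "twist": 0}
    - {"dx": 3.1, "dy": 27.4, "dz": 0, "twist": 0}
    - {"dx": 3.1, "dy": 27.3, "dz": 0, "twist": 0}
    - {"dx": 3.1, "dy": 27.3, "dz": 0, "twist": 0}
    - {"dx": 0, "dy": 0, "dz": 0, "twist": 0}

```text
time_s: 7.05
position: [0.4796, -0.1138, 0.1982]
ee_rot: [0.998, -0.059, 0.001, 0.0]
wrist_force: [-0.1, -0.5, -0.5]
finger_gap: 0.752
```

```bash
python3 - <<'E'
from h import *
s=bot.state();M=R.from_quat(s['ee_rot']).as_matrix();print(s['time_s'],s['position'],s['q'],s['wrist_force'],s['wrist_torque'],s['finger_gap'],'yaw y',np.arctan2(M[1,1],M[0,1]))
i=optics.get_image("wrist");cv2.imwrite("pics/w4.png",i)
i=optics.get_image("top");cv2.imwrite("pics/t4.png",i)
E
```

```text
7.05 [ 0.4796 -0.1138  0.1982] [-0.7957  0.26    1.0594  2.0789 -0.2785  0.9505 -1.2746] [-0.146  -0.4726 -0.4769] [0.0207 0.144  0.0116] 0.752204707048983 yaw y -1.6879913832231546
```

View pics/w4.png

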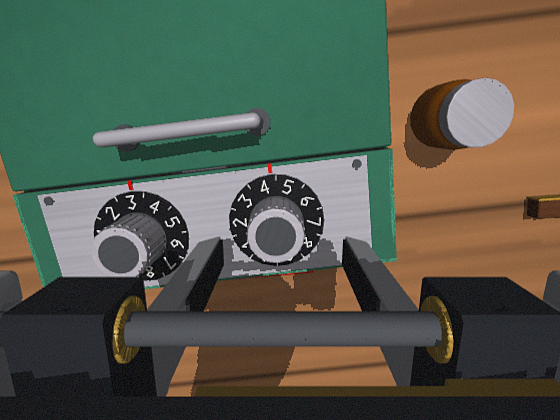

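View pics/t4.png

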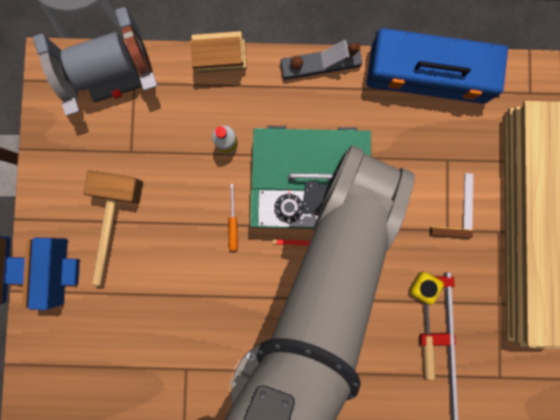

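```bash
python3 - <<'E'
from h import *
i=cv2.imread("pics/w4.png")
a=cv2.resize(i[160:290,75:335],None,fx=3,fy=3,interpolation=cv2.INTER_CUBIC)
cv2.imwrite("pics/w4a.png",a)
print(bot.state()['position'])
E
```

```text
[ 0.4799 -0.11    0.1977]
```

View pics/w4a.png

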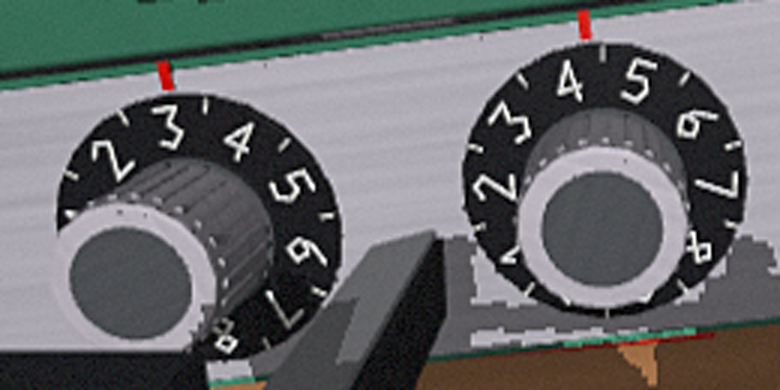

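```bash
python3 - <<'E'
from h import *
s=dict(bot.state()); 
for pos in ([.4796,-.1138,.1982],[.4799,-.110,.1977]):
    s['position']=np.array(pos)
    f=lambda x,y,z: back("wrist",(75+x/3,160+y/3),z,s)
    print('R axis',f(605,178,.1095),f(603,228,.145),'L top',f(130,283,.145), 'idx',f(166,75,.105),f(585,25,.105))
    for c,pts in ((f(605,178,.1095),{4:(570,82),5:(640,80),3:(510,122),6:(693,122),7:(718,186),2:(495,188),4.5:(602,54)}),(f(130,283,.145),{3:(168,127),4:(239,142),5:(293,187),6:(305,251),2:(112,160),3.5:(205,105),4.5:(284,146)})):
        for n,p in pts.items():
            v=f(*p,.1095)-c; print(n,np.hypot(*v[:2]).round(4),((np.arctan2(v[1],v[0])-.015+n*.6283)%6.2832).round(3))
E
```

```text
R axis [ 0.4823 -0.1099  0.1095] [ 0.4805 -0.1099  0.145 ] L top [0.4797 0.0009 0.145 ] idx [0.5221 0.0011 0.105 ] [ 0.5224 -0.1094  0.105 ]
4 0.0272 2.717
5 0.0277 2.676
3 0.0289 2.775
6 0.0275 2.652
7 0.03 2.624
2 0.0293 2.791
4.5 0.0329 2.716
3 0.0294 1.892
4 0.0288 1.871
5 0.0301 1.881
6 0.0294 1.893
2 0.0283 1.901
3.5 0.0355 1.892
4.5 0.0352 1.876
R axis [ 0.4827 -0.1061  0.1095] [ 0.4809 -0.1061  0.145 ] L top [0.4802 0.0044 0.145 ] idx [0.5224 0.0047 0.105 ] [ 0.5228 -0.1057  0.105 ]
4 0.0271 2.717
5 0.0277 2.676
3 0.0289 2.775
6 0.0274 2.652
7 0.0299 2.624
2 0.0292 2.791
4.5 0.0329 2.716
3 0.0293 1.894
4 0.0287 1.872
5 0.03 1.88
6 0.0293 1.892
2 0.0282 1.903
3.5 0.0354 1.893
4.5 0.0351 1.876
```

Request:
drive_tool:
  motion:
    - {"dx": 0.5, "dy": 0, "dz": 10, "twist": 0}
    - {"dx": 0, "dy": 0, "dz": 20, "twist": 0}
    - {"dx": 0, "dy": 0, "dz": 15, "twist": 0}
    - {"dx": 0, "dy": 0, "dz": 10, "twist": 0}
    - {"dx": 0, "dy": 0, "dz": 5, "twist": 0}
    - {"dx": 0, "dy": 0, "dz": 0, "twist": 0}
    - {"dx": 0, "dy": 0, "dz": 0, "twist": 0}

```text
time_s: 7.73
position: [0.4807, -0.109, 0.1376]
ee_rot: [0.998, -0.056, -0.0, 0.0]
wrist_force: [0.3, 0.5, 0.2]
finger_gap: 0.753
```

Request:
drive_tool:
  claw: -1
  motion:
    - {"dx": 0, "dy": 0, "dz": 0, "twist": 0}
    - {"dx": 0, "dy": 0, "dz": 0, "twist": 0}
    - {"dx": 0, "dy": 0, "dz": 0, "twist": 0}
    - {"dx": 0, "dy": 0, "dz": 0, "twist": 0}
    - {"dx": 0, "dy": 0, "dz": 0, "twist": 0}
    - {"dx": 0, "dy": 0, "dz": 0, "twist": 0}

```text
time_s: 8.23
position: [0.4807, -0.109, 0.1377]
ee_rot: [0.998, -0.056, 0.0, -0.0]
wrist_force: [-1.3, 0.4, 4.2]
finger_gap: 0.422
```

```bash
cat > st.py <<'E'
from h import *
s=bot.state();M=R.from_quat(s['ee_rot']).as_matrix();y=np.arctan2(M[1,1],M[0,1])
print(round(s['time_s'],2),s['position'],'q7 %.3f'%s['q'][6],s['wrist_force'],s['wrist_torque'],'gap %.3f'%s['finger_gap'],'yaw %.4f'%y,'dial %.3f'%(2.695+y+1.686),'j7 %.3f'%s['joint_torque'][6])
E
python3 st.py
```

```text
8.23 [ 0.4807 -0.109   0.1377] q7 -1.168 [-1.3048  0.439   4.2249] [0.2488 0.2471 0.0167] gap 0.422 yaw -1.6829 dial 2.698 j7 -0.007
```

Request:
drive_tool:
  motion:
    - {"dx": 0, "dy": 0, "dz": 0, "twist": -0.05}
    - {"dx": 0, "dy": 0, "dz": 0, "twist": -0.1}
    - {"dx": 0, "dy": 0, "dz": 0, "twist": -0.1}
    - {"dx": 0, "dy": 0, "dz": 0, "twist": -0.1}
    - {"dx": 0, "dy": 0, "dz": 0, "twist": -0.1}
    - {"dx": 0, "dy": 0, "dz": 0, "twist": -0.1}
    - {"dx": 0, "dy": 0, "dz": 0, "twist": -0.1}

```text
time_s: 8.82
position: [0.4806, -0.1083, 0.1376]
ee_rot: [0.963, 0.268, 0.0, -0.001]
wrist_force: [-3.5, 6.1, 5.5]
finger_gap: 0.423
```

```bash
python3 st.py
```

```text
8.82 [ 0.4806 -0.1083  0.1376] q7 -0.624 [-3.4705  6.0816  5.5238] [ 1.4933  0.7148 -0.1966] gap 0.423 yaw -1.0278 dial 3.353 j7 -3.233
```

Request:
drive_tool:
  motion:
    - {"dx": 0, "dy": 0, "dz": 0, "twist": -0.1}
    - {"dx": 0, "dy": 0, "dz": 0, "twist": -0.1}
    - {"dx": 0, "dy": 0, "dz": 0, "twist": -0.1}
    - {"dx": 0, "dy": 0, "dz": 0, "twist": -0.1}
    - {"dx": 0, "dy": 0, "dz": 0, "twist": -0.1}
    - {"dx": 0, "dy": 0, "dz": 0, "twist": -0.1}
    - {"dx": 0, "dy": 0, "dz": 0, "twist": -0.1}
    - {"dx": 0, "dy": 0, "dz": 0, "twist": -0.1}
    - {"dx": 0, "dy": 0, "dz": 0, "twist": -0.1}
    - {"dx": 0, "dy": 0, "dz": 0, "twist": -0.1}
    - {"dx": 0, "dy": 0, "dz": 0, "twist": -0.05}

```text
time_s: 9.73
position: [0.4796, -0.1078, 0.1376]
ee_rot: [0.699, 0.715, 0.0, -0.002]
wrist_force: [-10.4, 10.2, 14.3]
finger_gap: 0.424
```

```bash
python3 st.py
```

```text
9.73 [ 0.4796 -0.1078  0.1376] q7 0.310 [-10.4284  10.2267  14.2901] [ 2.34    2.2694 -0.2278] gap 0.424 yaw 0.0233 dial 4.404 j7 -0.004
```

Request:
drive_tool:
  motion:
    - {"dx": 0, "dy": 0, "dz": 0, "twist": -0.025}
    - {"dx": 0, "dy": 0, "dz": 0, "twist": -0.025}
    - {"dx": 0, "dy": 0, "dz": 0, "twist": -0.025}
    - {"dx": 0, "dy": 0, "dz": 0, "twist": -0.025}

```text
time_s: 10.07
position: [0.4795, -0.1078, 0.1376]
ee_rot: [0.664, 0.748, 0.0, -0.002]
wrist_force: [-9.8, 9.6, 16.1]
finger_gap: 0.42
```

```bash
python3 st.py
```

```text
10.07 [ 0.4795 -0.1078  0.1376] q7 0.397 [-9.8272  9.6193 16.1111] [ 2.272   2.4387 -0.2086] gap 0.420 yaw 0.1185 dial 4.500 j7 -0.729
```

Request:
drive_tool:
  motion:
    - {"dx": 0, "dy": 0, "dz": 0, "twist": -0.025}
    - {"dx": 0, "dy": 0, "dz": 0, "twist": -0.025}
    - {"dx": 0, "dy": 0, "dz": 0, "twist": -0.025}
    - {"dx": 0, "dy": 0, "dz": 0, "twist": -0.025}

```text
time_s: 10.4
position: [0.4794, -0.1078, 0.1376]
ee_rot: [0.626, 0.78, 0.0, -0.002]
wrist_force: [-11.7, 10.2, 15.8]
finger_gap: 0.422
```

```bash
python3 st.py
```

```text
10.4 [ 0.4794 -0.1078  0.1376] q7 0.488 [-11.7316  10.1661  15.8358] [ 2.2518  2.5517 -0.1571] gap 0.422 yaw 0.2185 dial 4.599 j7 -0.726
```

Request:
drive_tool:
  motion:
    - {"dx": 0, "dy": 0, "dz": 0, "twist": -0.025}
    - {"dx": 0, "dy": 0, "dz": 0, "twist": -0.025}
    - {"dx": 0, "dy": 0, "dz": 0, "twist": -0.025}
    - {"dx": 0, "dy": 0, "dz": 0, "twist": -0.025}

```text
time_s: 10.73
position: [0.4792, -0.1079, 0.1376]
ee_rot: [0.586, 0.81, 0.0, -0.002]
wrist_force: [-12.0, 9.5, 18.0]
finger_gap: 0.416
```

```bash
python3 st.py
```

```text
10.73 [ 0.4792 -0.1079  0.1376] q7 0.580 [-11.9941   9.4861  18.0467] [ 2.2426  2.7222 -0.1804] gap 0.416 yaw 0.3185 dial 4.700 j7 -0.758
```

Request:
drive_tool:
  motion:
    - {"dx": 1.5, "dy": -1.1, "dz": -1, "twist": 0}
    - {"dx": 0, "dy": 0, "dz": 0, "twist": 0}

```text
time_s: 10.9
position: [0.479, -0.1076, 0.1379]
ee_rot: [0.587, 0.81, -0.0, 0.0]
wrist_force: [6.4, 1.8, -15.3]
finger_gap: 0.419
```

```bash
python3 st.py
```

```text
10.9 [ 0.479  -0.1076  0.1379] q7 0.574 [  6.3734   1.7723 -15.2781] [ 0.3152 -1.1819 -0.0443] gap 0.419 yaw 0.3173 dial 4.698 j7 0.125
```

Request:
drive_tool:
  motion:
    - {"dx": 0, "dy": 0, "dz": 0, "twist": -0.025}
    - {"dx": 0, "dy": 0, "dz": 0, "twist": -0.025}

```text
time_s: 11.07
position: [0.4789, -0.1076, 0.1379]
ee_rot: [0.566, 0.825, -0.0, -0.0]
wrist_force: [5.1, 1.5, -14.4]
finger_gap: 0.419
```

```bash
python3 st.py
```

```text
11.07 [ 0.4789 -0.1076  0.1379] q7 0.622 [  5.0891   1.4866 -14.3774] [ 0.3092 -0.9056 -0.0651] gap 0.419 yaw 0.3681 dial 4.749 j7 -1.029
```

Request:
drive_tool:
  motion:
    - {"dx": 0, "dy": 0, "dz": 0, "twist": -0.025}
    - {"dx": 0, "dy": 0, "dz": 0, "twist": -0.025}

```text
time_s: 11.23
position: [0.4789, -0.1077, 0.1379]
ee_rot: [0.545, 0.839, -0.0, -0.0]
wrist_force: [5.6, 1.3, -13.3]
finger_gap: 0.421
```

```bash
python3 st.py
```

```text
11.23 [ 0.4789 -0.1077  0.1379] q7 0.668 [  5.5675   1.3035 -13.2767] [ 0.3031 -0.863  -0.1294] gap 0.421 yaw 0.4183 dial 4.799 j7 -0.825
```

Request:
drive_tool:
  motion:
    - {"dx": 0, "dy": 0, "dz": 0.5, "twist": -0.025}
    - {"dx": 0, "dy": 0, "dz": 0, "twist": -0.025}

```text
time_s: 11.4
position: [0.4789, -0.1077, 0.1378]
ee_rot: [0.524, 0.852, -0.0, -0.0]
wrist_force: [0.6, 3.6, -4.5]
finger_gap: 0.424
```

```bash
python3 st.py
```

```text
11.4 [ 0.4789 -0.1077  0.1378] q7 0.715 [ 0.5673  3.5787 -4.4506] [ 0.656   0.0618 -0.1548] gap 0.424 yaw 0.4687 dial 4.850 j7 -0.839
```

Request:
drive_tool:
  motion:
    - {"dx": 0, "dy": 0, "dz": 0, "twist": -0.025}
    - {"dx": 0, "dy": 0, "dz": 0, "twist": -0.025}

```text
time_s: 11.57
position: [0.4788, -0.1078, 0.1378]
ee_rot: [0.502, 0.865, -0.0, -0.0]
wrist_force: [0.3, 4.7, -4.8]
finger_gap: 0.42
```

```bash
python3 st.py
```

```text
11.57 [ 0.4788 -0.1078  0.1378] q7 0.762 [ 0.3077  4.6954 -4.789 ] [ 0.8636  0.1015 -0.0616] gap 0.420 yaw 0.5192 dial 4.900 j7 -0.855
```

Request:
drive_tool:
  motion:
    - {"dx": 0, "dy": 0, "dz": 0, "twist": -0.025}
    - {"dx": 0, "dy": 0, "dz": 0, "twist": -0.025}

```text
time_s: 11.73
position: [0.4788, -0.1078, 0.1378]
ee_rot: [0.48, 0.877, -0.0, -0.0]
wrist_force: [0.3, 5.2, -5.8]
finger_gap: 0.425
```

```bash
python3 st.py
```

```text
11.73 [ 0.4788 -0.1078  0.1378] q7 0.808 [ 0.2889  5.1886 -5.8268] [ 1.0156  0.2742 -0.0986] gap 0.425 yaw 0.5694 dial 4.950 j7 -0.811
```

Request:
drive_tool:
  motion:
    - {"dx": 0, "dy": 0, "dz": 0, "twist": -0.025}
    - {"dx": 0, "dy": 0, "dz": 0, "twist": -0.025}

```text
time_s: 11.9
position: [0.4787, -0.1079, 0.1378]
ee_rot: [0.458, 0.889, -0.0, -0.0]
wrist_force: [-1.0, 5.2, -5.7]
finger_gap: 0.421
```

```bash
python3 st.py
```

```text
11.9 [ 0.4787 -0.1079  0.1378] q7 0.855 [-0.9822  5.1854 -5.6739] [ 1.0085  0.3385 -0.0658] gap 0.421 yaw 0.6194 dial 5.000 j7 -0.809
```

Request:
drive_tool:
  motion:
    - {"dx": 0, "dy": 0, "dz": 0, "twist": -0.025}
    - {"dx": 0, "dy": 0, "dz": 0, "twist": -0.025}

```text
time_s: 12.07
position: [0.4787, -0.1079, 0.1378]
ee_rot: [0.436, 0.9, -0.0, -0.0]
wrist_force: [-0.1, 4.9, -5.2]
finger_gap: 0.42
```

```bash
python3 st.py
```

```text
12.07 [ 0.4787 -0.1079  0.1378] q7 0.901 [-0.1331  4.9143 -5.2349] [ 0.8738  0.5876 -0.3279] gap 0.420 yaw 0.6693 dial 5.050 j7 -0.607
```

Request:
drive_tool:
  motion:
    - {"dx": 0, "dy": 0, "dz": 0, "twist": -0.025}
    - {"dx": 0, "dy": 0, "dz": 0, "twist": -0.025}

```text
time_s: 12.23
position: [0.4786, -0.108, 0.1378]
ee_rot: [0.413, 0.911, -0.0, -0.0]
wrist_force: [-1.2, 4.8, -5.5]
finger_gap: 0.426
```

```bash
python3 st.py
```

```text
12.23 [ 0.4786 -0.108   0.1378] q7 0.948 [-1.2246  4.8168 -5.5458] [ 0.7603  0.6126 -0.4913] gap 0.426 yaw 0.7190 dial 5.100 j7 -0.413
```

Torque rose to 0.33 and then 0.49 N m at about 5.05–5.10, so that is the far wall of the notch. Next I ease back slowly and feel for the bottom.

Request:
drive_tool:
  motion:
    - {"dx": 0, "dy": 0, "dz": 0, "twist": 0.025}
    - {"dx": 0, "dy": 0, "dz": 0, "twist": 0.025}

```text
time_s: 12.4
position: [0.4787, -0.1079, 0.1378]
ee_rot: [0.437, 0.9, -0.0, -0.0]
wrist_force: [-0.8, 6.5, -6.2]
finger_gap: 0.42
```

```bash
python3 st.py
```

```text
12.4 [ 0.4787 -0.1079  0.1378] q7 0.899 [-0.8268  6.477  -6.1637] [1.038  0.4225 0.1155] gap 0.420 yaw 0.6673 dial 5.048 j7 1.261
```

Request:
drive_tool:
  motion:
    - {"dx": 0, "dy": 0, "dz": 0, "twist": 0.02}
    - {"dx": 0, "dy": 0, "dz": 0, "twist": 0.02}

```text
time_s: 12.57
position: [0.4787, -0.1079, 0.1378]
ee_rot: [0.454, 0.891, -0.0, -0.0]
wrist_force: [-0.4, 5.2, -6.8]
finger_gap: 0.419
```

```bash
python3 st.py
```

```text
12.57 [ 0.4787 -0.1079  0.1378] q7 0.862 [-0.4413  5.2218 -6.8058] [1.1255 0.3922 0.1144] gap 0.419 yaw 0.6274 dial 5.008 j7 0.586
```

Request:
drive_tool:
  motion:
    - {"dx": 0, "dy": 0, "dz": 0, "twist": 0.015}
    - {"dx": 0, "dy": 0, "dz": 0, "twist": 0.015}

```text
time_s: 12.73
position: [0.4787, -0.1079, 0.1378]
ee_rot: [0.468, 0.884, -0.0, -0.0]
wrist_force: [-0.3, 5.2, -6.3]
finger_gap: 0.419
```

```bash
python3 st.py
```

```text
12.73 [ 0.4787 -0.1079  0.1378] q7 0.835 [-0.3155  5.1577 -6.3066] [1.0697 0.3879 0.1099] gap 0.419 yaw 0.5977 dial 4.979 j7 0.393
```

Request:
drive_tool:
  motion:
    - {"dx": 0, "dy": 0, "dz": 0, "twist": 0.015}
    - {"dx": 0, "dy": 0, "dz": 0, "twist": 0.015}

```text
time_s: 12.9
position: [0.4788, -0.1079, 0.1378]
ee_rot: [0.481, 0.877, -0.0, -0.0]
wrist_force: [-0.2, 5.0, -7.0]
finger_gap: 0.421
```

```bash
python3 st.py
```

```text
12.9 [ 0.4788 -0.1079  0.1378] q7 0.807 [-0.2486  5.0241 -7.0335] [1.0983 0.3135 0.0972] gap 0.421 yaw 0.5678 dial 4.949 j7 0.434
```

Request:
drive_tool:
  motion:
    - {"dx": 0, "dy": 0, "dz": 0, "twist": 0.015}
    - {"dx": 0, "dy": 0, "dz": 0, "twist": 0.015}

```text
time_s: 13.07
position: [0.4788, -0.1078, 0.1378]
ee_rot: [0.494, 0.87, -0.0, -0.0]
wrist_force: [-0.2, 5.4, -6.8]
finger_gap: 0.418
```

```bash
python3 st.py
```

```text
13.07 [ 0.4788 -0.1078  0.1378] q7 0.779 [-0.2022  5.3837 -6.8477] [1.1032 0.2792 0.1597] gap 0.418 yaw 0.5377 dial 4.919 j7 0.403
```

Request:
drive_tool:
  motion:
    - {"dx": 0, "dy": 0, "dz": 0, "twist": 0.015}
    - {"dx": 0, "dy": 0, "dz": 0, "twist": 0.015}

```text
time_s: 13.23
position: [0.4788, -0.1078, 0.1378]
ee_rot: [0.507, 0.862, -0.0, -0.0]
wrist_force: [0.4, 4.4, -7.5]
finger_gap: 0.421
```

```bash
python3 st.py
```

```text
13.23 [ 0.4788 -0.1078  0.1378] q7 0.751 [ 0.4453  4.4362 -7.5365] [1.1581 0.2159 0.2276] gap 0.421 yaw 0.5080 dial 4.889 j7 0.277
```

Request:
drive_tool:
  motion:
    - {"dx": 0, "dy": 0, "dz": 0, "twist": 0.015}
    - {"dx": 0, "dy": 0, "dz": 0, "twist": 0.015}

```text
time_s: 13.4
position: [0.4789, -0.1077, 0.1378]
ee_rot: [0.52, 0.854, -0.0, -0.0]
wrist_force: [0.2, 5.4, -7.8]
finger_gap: 0.424
```

```bash
python3 st.py
```

```text
13.4 [ 0.4789 -0.1077  0.1378] q7 0.724 [ 0.1632  5.4032 -7.8273] [1.2196 0.2155 0.396 ] gap 0.424 yaw 0.4782 dial 4.859 j7 0.142
```

The walls sit at about 4.90 going back and 5.025 going forward, so the notch bottom is near 4.965. I'll set the jaws there, read the torque and release.

Request:
drive_tool:
  motion:
    - {"dx": 0, "dy": 0, "dz": 0, "twist": -0.035}
    - {"dx": 0, "dy": 0, "dz": 0, "twist": -0.035}
    - {"dx": 0, "dy": 0, "dz": 0, "twist": -0.035}
    - {"dx": 0, "dy": 0, "dz": 0, "twist": 0}

```text
time_s: 13.73
position: [0.4787, -0.1079, 0.1378]
ee_rot: [0.473, 0.881, -0.0, -0.0]
wrist_force: [-0.3, 4.7, -6.5]
finger_gap: 0.421
```

```bash
python3 st.py
```

```text
13.73 [ 0.4787 -0.1079  0.1378] q7 0.824 [-0.3299  4.6545 -6.5178] [1.152  0.2749 0.0981] gap 0.421 yaw 0.5857 dial 4.967 j7 1.083
```

Request:
drive_tool:
  claw: 0.3
  motion:
    - {"dx": 0, "dy": 0, "dz": 0, "twist": 0}
    - {"dx": 0, "dy": 0, "dz": 0, "twist": 0}
    - {"dx": 0, "dy": 0, "dz": 0, "twist": 0}
    - {"dx": 0, "dy": 0, "dz": -10, "twist": 0}
    - {"dx": 0, "dy": 0, "dz": -20, "twist": 0}
    - {"dx": 0, "dy": 0, "dz": -30, "twist": 0}
    - {"dx": 0, "dy": 0, "dz": -30, "twist": 0}
    - {"dx": 0, "dy": 0, "dz": -10, "twist": 0}
    - {"dx": 0, "dy": 0, "dz": 0, "twist": 0}
    - {"dx": 0, "dy": 0, "dz": 0, "twist": 0}
    - {"dx": 0, "dy": 0, "dz": 0, "twist": 0}

```text
time_s: 14.65
position: [0.4787, -0.108, 0.2374]
ee_rot: [0.474, 0.88, -0.0, -0.0]
wrist_force: [0.2, -0.5, 0.4]
finger_gap: 0.65
```

```bash
python3 st.py;python3 - <<'E'
from h import *
i=optics.get_image("wrist");cv2.imwrite("pics/w5.png",i)
E
```

```text
14.65 [ 0.4787 -0.108   0.2374] q7 0.737 [ 0.2216 -0.4594  0.3796] [-0.0942  0.0256  0.0052] gap 0.650 yaw 0.5821 dial 4.963 j7 -0.019
```

View pics/w5.png

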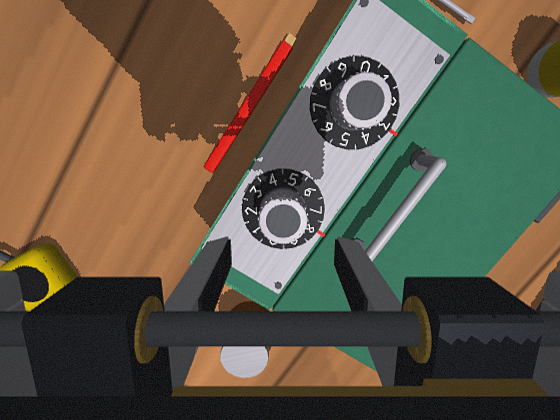

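```bash
python3 - <<'E'
from h import *
i=cv2.imread("pics/w5.png")
a=cv2.resize(i[155:260,235:340],None,fx=5.5,fy=5.5,interpolation=cv2.INTER_CUBIC)
cv2.imwrite("pics/w5a.png",a)
s=bot.state()
print(proj("wrist",[.4792,-.1085,.1095],s),proj("wrist",[.4792,-.1085,.145],s))
E
```

```text
[282.2753 208.621 ] [282.2026 219.1972]
```

View pics/w5a.png

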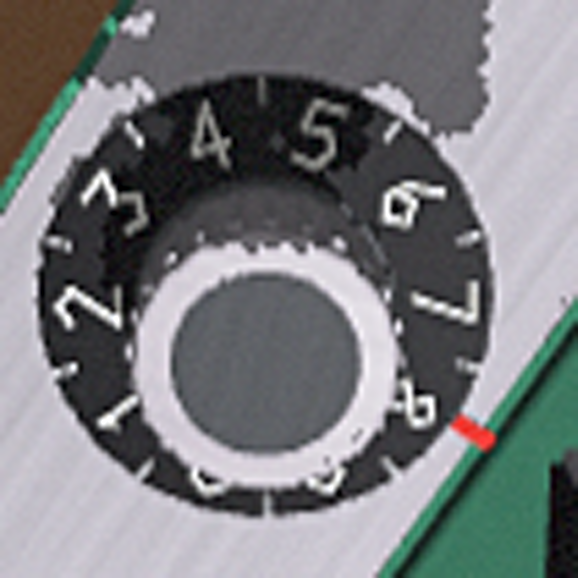

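```bash
python3 - <<'E'
from h import *
s=bot.state()
f=lambda x,y,z: back("wrist",(235+x/5.5,155+y/5.5),z,s)
c=f(266,294,.1095);print(c,f(266,362,.145))
i=f(473,433,.105);print('idx ang',np.arctan2(i[1]-c[1],i[0]-c[0]))
for n,p in {7.5:(468,367),8.5:(393,468),6.5:(468,238),5.5:(394,130),4.5:(262,92),3.5:(134,134),2.5:(59,242),1.5:(65,371),.5:(147,472),9.5:(267,507)}.items():
    v=f(*p,.1095)-c;print(n,np.hypot(*v[:2]).round(4),((np.arctan2(v[1],v[0])-.015+n*.6283)%6.2832).round(3))
E
```

```text
[ 0.4799 -0.1078  0.1095] [ 0.4807 -0.1091  0.145 ]
idx ang -0.04387936601769849
7.5 0.036 4.923
8.5 0.0372 4.953
6.5 0.0344 4.929
5.5 0.0342 4.945
4.5 0.0334 4.984
3.5 0.0341 5.012
2.5 0.0351 5.026
1.5 0.0361 5.026
0.5 0.0371 5.018
9.5 0.0374 4.97
```

Request:
drive_tool:
  motion:
    - {"dx": 0, "dy": 0, "dz": 0, "twist": 0.095}
    - {"dx": 0, "dy": 0, "dz": 0, "twist": 0.118}
    - {"dx": 0, "dy": 0, "dz": 0, "twist": 0.118}
    - {"dx": 0, "dy": 0, "dz": 0, "twist": 0.118}
    - {"dx": 0, "dy": 0, "dz": 0, "twist": 0.118}
    - {"dx": 13, "dy": 19, "dz": 0, "twist": 0}
    - {"dx": 14, "dy": 20, "dz": 0, "twist": 0}
    - {"dx": 14, "dy": 20, "dz": 0, "twist": 0}
    - {"dx": 13, "dy": 18, "dz": 0, "twist": 0}
    - {"dx": 0, "dy": 0, "dz": 0, "twist": 0}
    - {"dx": 0, "dy": 0, "dz": 0, "twist": 0}

```text
time_s: 15.62
position: [0.5552, -0.0524, 0.2365]
ee_rot: [0.701, 0.713, -0.001, -0.001]
wrist_force: [-0.7, -0.6, -0.3]
finger_gap: 0.651
```

```bash
python3 st.py;python3 - <<'E'
from h import *
i=optics.get_image("wrist");cv2.imwrite("pics/w6.png",i)
E
```

```text
15.62 [ 0.5552 -0.0524  0.2365] q7 0.117 [-0.7191 -0.6277 -0.3025] [-0.1288  0.0783 -0.0469] gap 0.651 yaw 0.0162 dial 4.397 j7 -0.158
```

View pics/w6.png

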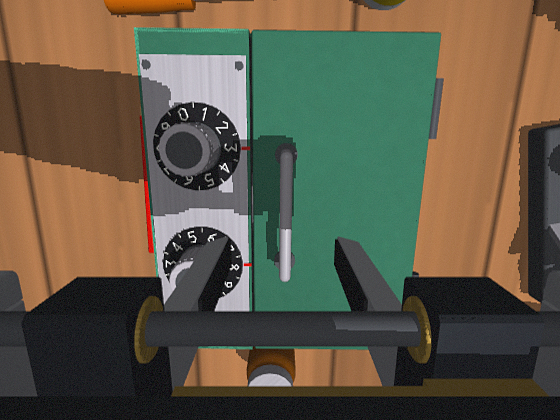

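```bash
python3 - <<'E'
from h import *
s=bot.state()
for uv in [(287.5,150),(286,215),(284.5,278)]: print(back("wrist",uv,.14,s))
E
```

```text
[0.5587 0.0009 0.14  ]
[ 0.5584 -0.0513  0.14  ]
[ 0.5581 -0.1073  0.14  ]
```

Request:
drive_tool:
  claw: 0
  motion:
    - {"dx": 0, "dy": 2.5, "dz": 0, "twist": 0}
    - {"dx": 0, "dy": 0, "dz": 15, "twist": 0}
    - {"dx": 0, "dy": 0, "dz": 25, "twist": 0}
    - {"dx": 0, "dy": 0, "dz": 25, "twist": 0}
    - {"dx": 0, "dy": 0, "dz": 15, "twist": 0}
    - {"dx": 0, "dy": 0, "dz": 10, "twist": 0}
    - {"dx": 0, "dy": 0, "dz": 4, "twist": 0}
    - {"dx": 0, "dy": 0, "dz": 0, "twist": 0}
    - {"dx": 0, "dy": 0, "dz": 0, "twist": 0}

```text
time_s: 16.42
position: [0.5581, -0.0532, 0.1447]
ee_rot: [0.702, 0.712, 0.0, 0.0]
wrist_force: [0.7, 1.1, 0.1]
finger_gap: 0.504
```

Request:
drive_tool:
  claw: -1
  motion:
    - {"dx": 0, "dy": 0, "dz": 0, "twist": 0}
    - {"dx": 0, "dy": 0, "dz": 0, "twist": 0}
    - {"dx": 0, "dy": 0, "dz": 0, "twist": 0}
    - {"dx": 0, "dy": 0, "dz": 0, "twist": 0}
    - {"dx": 0, "dy": 0, "dz": 0, "twist": 0}
    - {"dx": 0, "dy": 0, "dz": 0, "twist": 0}
    - {"dx": 0, "dy": 0, "dz": 0, "twist": 0}

```text
time_s: 17.0
position: [0.5573, -0.0529, 0.144]
ee_rot: [0.702, 0.712, -0.0, -0.0]
wrist_force: [-2.8, -0.2, 4.5]
finger_gap: 0.098
```

```bash
python3 st.py
```

```text
17.0 [ 0.5573 -0.0529  0.144 ] q7 0.180 [-2.8248 -0.1817  4.5423] [ 0.0345  0.9153 -0.04  ] gap 0.098 yaw 0.0149 dial 4.396 j7 0.043
```

Request:
drive_tool:
  motion:
    - {"dx": 0, "dy": 0, "dz": -0.5, "twist": 0}
    - {"dx": 0, "dy": 0, "dz": -0.5, "twist": 0}
    - {"dx": 0, "dy": 0, "dz": 0, "twist": 0}

```text
time_s: 17.25
position: [0.5575, -0.0529, 0.1446]
ee_rot: [0.702, 0.712, -0.0, -0.0]
wrist_force: [-1.0, 0.0, -6.2]
finger_gap: 0.098
```

Request:
drive_tool:
  motion:
    - {"dx": 0, "dy": 0, "dz": -0.5, "twist": 0}
    - {"dx": 0, "dy": 0, "dz": -0.5, "twist": 0}
    - {"dx": 0, "dy": 0, "dz": 0, "twist": 0}

```text
time_s: 17.5
position: [0.5579, -0.0529, 0.146]
ee_rot: [0.702, 0.712, 0.0, 0.0]
wrist_force: [1.4, 0.0, -8.9]
finger_gap: 0.093
```

Request:
drive_tool:
  motion:
    - {"dx": 0, "dy": 0, "dz": -0.4, "twist": 0}
    - {"dx": 0, "dy": 0, "dz": -0.4, "twist": 0}
    - {"dx": 0, "dy": 0, "dz": 0, "twist": 0}

```text
time_s: 17.75
position: [0.5582, -0.0528, 0.147]
ee_rot: [0.702, 0.712, 0.0, 0.0]
wrist_force: [4.1, 0.1, -8.8]
finger_gap: 0.095
```

Request:
drive_tool:
  motion:
    - {"dx": 0, "dy": 0, "dz": -0.4, "twist": 0}
    - {"dx": 0, "dy": 0, "dz": 0, "twist": 0}

```text
time_s: 17.92
position: [0.5584, -0.0528, 0.1474]
ee_rot: [0.702, 0.712, 0.0, 0.0]
wrist_force: [5.7, -0.0, -9.4]
finger_gap: 0.096
```

Request:
drive_tool:
  motion:
    - {"dx": 0, "dy": 0, "dz": -0.4, "twist": 0}
    - {"dx": 0, "dy": 0, "dz": 0, "twist": 0}

```text
time_s: 18.08
position: [0.5585, -0.0528, 0.1478]
ee_rot: [0.702, 0.712, 0.0, 0.001]
wrist_force: [6.8, -0.3, -9.3]
finger_gap: 0.091
```

Request:
drive_tool:
  motion:
    - {"dx": 0, "dy": 0, "dz": -0.4, "twist": 0}
    - {"dx": 0, "dy": 0, "dz": 0, "twist": 0}

```text
time_s: 18.25
position: [0.5586, -0.0528, 0.1483]
ee_rot: [0.702, 0.712, 0.001, 0.001]
wrist_force: [8.3, -0.5, -10.7]
finger_gap: 0.095
```

```bash
python3 - <<'E'
from h import *
s=bot.state();print(s['position'],s['wrist_force'],s['wrist_torque'])
E
```

```text
[ 0.5586 -0.0528  0.1483] [  8.2682  -0.4572 -10.6594] [-0.1151 -1.5674 -0.0204]
```

```bash
python3 - <<'E'
import numpy as np
r=np.hypot(125,41);p=np.arctan2(41,125)
th=np.concatenate([[.034],np.arange(.08,1.581,.05)])
f=-r*np.cos(p+th);u=r*np.sin(p+th)
for i in range(1,len(th)): print(round(th[i],2),'dy %.1f dz %.1f'%(f[i]-f[i-1],-(u[i]-u[i-1])),'abs x %.4f z %.4f'%(.683+f[i]/1e3,.103+u[i]/1e3))
E
```

```text
0.08 dy 2.2 dz -5.6 abs x 0.5617 z 0.1539
0.13 dy 2.7 dz -6.0 abs x 0.5644 z 0.1599
0.18 dy 3.0 dz -5.9 abs x 0.5674 z 0.1657
0.23 dy 3.3 dz -5.7 abs x 0.5706 z 0.1714
0.28 dy 3.6 dz -5.5 abs x 0.5742 z 0.1769
0.33 dy 3.8 dz -5.3 abs x 0.5780 z 0.1823
0.38 dy 4.1 dz -5.1 abs x 0.5821 z 0.1874
0.43 dy 4.3 dz -4.9 abs x 0.5865 z 0.1924
0.48 dy 4.6 dz -4.7 abs x 0.5911 z 0.1971
0.53 dy 4.8 dz -4.5 abs x 0.5959 z 0.2016
0.58 dy 5.0 dz -4.2 abs x 0.6009 z 0.2058
0.63 dy 5.2 dz -4.0 abs x 0.6062 z 0.2098
0.68 dy 5.4 dz -3.7 abs x 0.6116 z 0.2135
0.73 dy 5.6 dz -3.4 abs x 0.6172 z 0.2169
0.78 dy 5.8 dz -3.1 abs x 0.6230 z 0.2201
0.83 dy 5.9 dz -2.9 abs x 0.6289 z 0.2229
0.88 dy 6.1 dz -2.6 abs x 0.6350 z 0.2255
0.93 dy 6.2 dz -2.2 abs x 0.6411 z 0.2277
0.98 dy 6.3 dz -1.9 abs x 0.6474 z 0.2297
1.03 dy 6.4 dz -1.6 abs x 0.6538 z 0.2313
1.08 dy 6.4 dz -1.3 abs x 0.6602 z 0.2326
1.13 dy 6.5 dz -1.0 abs x 0.6667 z 0.2335
1.18 dy 6.5 dz -0.6 abs x 0.6733 z 0.2342
1.23 dy 6.6 dz -0.3 abs x 0.6799 z 0.2345
1.28 dy 6.6 dz 0.0 abs x 0.6864 z 0.2345
1.33 dy 6.6 dz 0.3 abs x 0.6930 z 0.2342
1.38 dy 6.5 dz 0.7 abs x 0.6996 z 0.2335
1.43 dy 6.5 dz 1.0 abs x 0.7061 z 0.2325
1.48 dy 6.4 dz 1.3 abs x 0.7125 z 0.2312
1.53 dy 6.4 dz 1.6 abs x 0.7189 z 0.2296
1.58 dy 6.3 dz 2.0 abs x 0.7251 z 0.2276
```

Request:
drive_tool:
  motion:
    - {"dx": 0, "dy": 2.7, "dz": -5.6, "twist": 0}
    - {"dx": 0, "dy": 2.7, "dz": -6.0, "twist": 0}
    - {"dx": 0, "dy": 3.0, "dz": -5.9, "twist": 0}
    - {"dx": 0, "dy": 3.3, "dz": -5.7, "twist": 0}
    - {"dx": 0, "dy": 3.6, "dz": -5.5, "twist": 0}
    - {"dx": 0, "dy": 0, "dz": 0, "twist": 0}

```text
time_s: 18.75
position: [0.5733, -0.0528, 0.1778]
ee_rot: [0.702, 0.712, -0.0, -0.0]
wrist_force: [-5.6, -0.4, 5.0]
finger_gap: 0.099
```

```bash
python3 - <<'E'
from h import *
s=bot.state();print(s['position'],s['wrist_force'],s['wrist_torque'])
E
```

```text
[ 0.5733 -0.0528  0.1778] [-5.6402 -0.4064  5.0338] [-0.1813  1.566  -0.0714]
```

Request:
drive_tool:
  motion:
    - {"dx": 0, "dy": 3.6, "dz": -5.4, "twist": 0}
    - {"dx": 0, "dy": 4.0, "dz": -5.1, "twist": 0}
    - {"dx": 0, "dy": 4.3, "dz": -4.9, "twist": 0}
    - {"dx": 0, "dy": 4.6, "dz": -4.7, "twist": 0}
    - {"dx": 0, "dy": 4.8, "dz": -4.5, "twist": 0}
    - {"dx": 0, "dy": 5.0, "dz": -4.2, "twist": 0}
    - {"dx": 0, "dy": 5.2, "dz": -4.0, "twist": 0}

```text
time_s: 19.33
position: [0.6026, -0.0527, 0.2101]
ee_rot: [0.702, 0.712, -0.002, -0.002]
wrist_force: [-21.4, -1.8, 14.2]
finger_gap: 0.095
```

```bash
python3 - <<'E'
from h import *
s=bot.state();print(s['position'],s['wrist_force'],s['wrist_torque'])
E
```

```text
[ 0.6026 -0.0527  0.2101] [-21.4433  -1.7829  14.161 ] [-0.4496  5.2415 -0.0417]
```

Request:
drive_tool:
  motion:
    - {"dx": 0, "dy": 5.4, "dz": -3.7, "twist": 0}
    - {"dx": 0, "dy": 5.6, "dz": -3.4, "twist": 0}
    - {"dx": 0, "dy": 5.8, "dz": -3.1, "twist": 0}
    - {"dx": 0, "dy": 5.9, "dz": -2.9, "twist": 0}
    - {"dx": 0, "dy": 6.1, "dz": -2.6, "twist": 0}
    - {"dx": 0, "dy": 0, "dz": 0, "twist": 0}

```text
time_s: 19.83
position: [0.6341, -0.0526, 0.2272]
ee_rot: [0.702, 0.712, 0.0, 0.0]
wrist_force: [-8.2, -1.9, 16.6]
finger_gap: 0.095
```

```bash
python3 - <<'E'
from h import *
s=bot.state();print(s['position'],s['wrist_force'],s['wrist_torque'],s['q'],s['finger_gap'])
cv2.imwrite("pics/s7.png",optics.get_image("side"))
E
```

```text
[ 0.6341 -0.0526  0.2272] [-8.152  -1.8723 16.557 ] [-0.6029  2.269  -0.0666] [-0.3635  0.3874  0.4534  1.7179 -0.1885  1.0789  0.1643] 0.09454359723025672
```

View pics/s7.png

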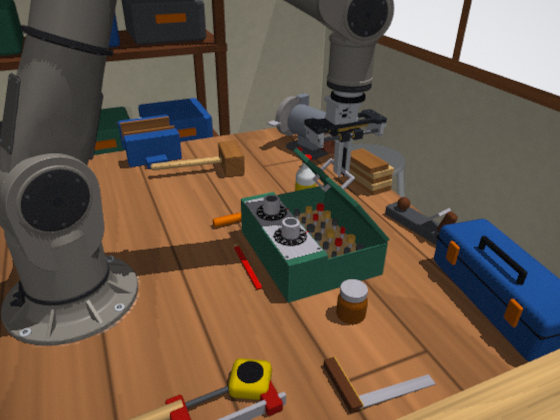

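Request:
drive_tool:
  motion:
    - {"dx": 0, "dy": 6.0, "dz": -2.7, "twist": 0}
    - {"dx": 0, "dy": 6.1, "dz": -2.3, "twist": 0}
    - {"dx": 0, "dy": 6.3, "dz": -1.8, "twist": 0}
    - {"dx": 0, "dy": 6.4, "dz": -1.3, "twist": 0}
    - {"dx": 0, "dy": 6.5, "dz": -1.0, "twist": 0}
    - {"dx": 0, "dy": 6.5, "dz": -0.6, "twist": 0}
    - {"dx": 0, "dy": 6.6, "dz": -0.3, "twist": 0}

```text
time_s: 20.47
position: [0.678, -0.0522, 0.2365]
ee_rot: [0.702, 0.712, -0.0, 0.0]
wrist_force: [-7.5, -3.7, 8.1]
finger_gap: 0.095
```

```bash
python3 - <<'E'
from h import *
s=bot.state();print(s['position'],s['wrist_force'],s['wrist_torque'])
E
```

```text
[ 0.678  -0.0522  0.2365] [-7.5334 -3.6509  8.1023] [-1.0889  2.0276 -0.0496]
```

Request:
drive_tool:
  motion:
    - {"dx": 0, "dy": 6.6, "dz": 0, "twist": 0}
    - {"dx": 0, "dy": 6.6, "dz": 0.3, "twist": 0}
    - {"dx": 0, "dy": 6.5, "dz": 0.6, "twist": 0}
    - {"dx": 0, "dy": 0, "dz": 0, "twist": 0}

```text
time_s: 20.8
position: [0.6988, -0.0519, 0.2354]
ee_rot: [0.702, 0.712, 0.0, 0.001]
wrist_force: [2.5, -3.8, -0.2]
finger_gap: 0.093
```

```bash
python3 - <<'E'
from h import *
s=bot.state();print(s['position'],s['wrist_force'],s['wrist_torque'],s['q'],s['finger_gap'])
cv2.imwrite("pics/s8.png",optics.get_image("side"))
E
```

```text
[ 0.6988 -0.0519  0.2354] [ 2.4951 -3.8202 -0.2122] [-1.0581 -0.3645 -0.0288] [-0.3278  0.4906  0.4459  1.552  -0.2234  1.1482  0.1781] 0.09319489862042622
```

View pics/s8.png

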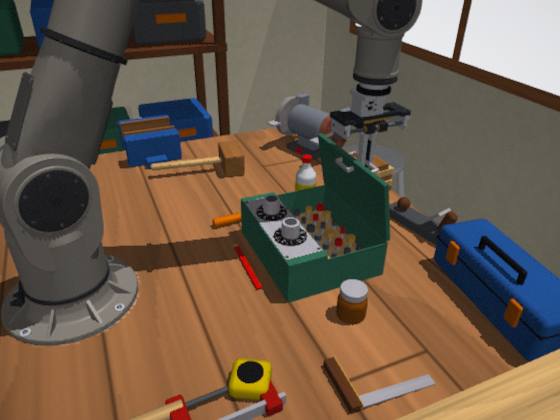

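Request:
drive_tool:
  motion:
    - {"dx": 0, "dy": 6.5, "dz": 1.0, "twist": 0}
    - {"dx": 0, "dy": 6.4, "dz": 1.3, "twist": 0}
    - {"dx": 0, "dy": 6.4, "dz": 1.6, "twist": 0}
    - {"dx": 0, "dy": 4.5, "dz": 1.3, "twist": 0}
    - {"dx": 0, "dy": 0, "dz": 0, "twist": 0}
    - {"dx": 0, "dy": 0, "dz": 0, "twist": 0}

```text
time_s: 21.35
position: [0.7222, -0.0516, 0.2298]
ee_rot: [0.702, 0.712, 0.0, 0.001]
wrist_force: [3.1, -5.0, -2.1]
finger_gap: 0.097
```

```bash
python3 - <<'E'
from h import *
s=bot.state();print(s['position'],s['wrist_force'],s['wrist_torque'],s['q'],s['finger_gap'])
cv2.imwrite("pics/w9.png",optics.get_image("wrist"))
E
```

```text
[ 0.7222 -0.0516  0.2298] [ 3.1459 -5.0343 -2.1354] [-1.4051 -0.522  -0.0424] [-0.3128  0.5348  0.4406  1.4972 -0.2379  1.1612  0.1826] 0.09656645980591093
```

View pics/w9.png

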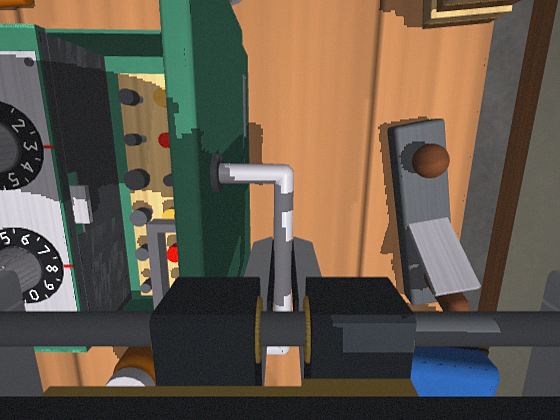

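Request:
drive_tool:
  claw: -0.52
  motion:
    - {"dx": 0, "dy": 0, "dz": 0, "twist": 0}
    - {"dx": 0, "dy": 0, "dz": 0, "twist": 0}
    - {"dx": 0, "dy": 0, "dz": 0, "twist": 0}
    - {"dx": 0, "dy": 0, "dz": 0, "twist": 0}

```text
time_s: 21.73
position: [0.7214, -0.05, 0.2294]
ee_rot: [0.702, 0.713, 0.0, 0.0]
wrist_force: [-1.1, -0.2, -0.5]
finger_gap: 0.238
```

Request:
drive_tool:
  motion:
    - {"dx": 0, "dy": 0, "dz": -4, "twist": 0}
    - {"dx": 0, "dy": 0, "dz": -8, "twist": 0}
    - {"dx": 0, "dy": 0, "dz": -12, "twist": 0}
    - {"dx": 0, "dy": 0, "dz": -15, "twist": 0}
    - {"dx": 0, "dy": 0, "dz": -20, "twist": 0}
    - {"dx": 0, "dy": 0, "dz": -20, "twist": 0}
    - {"dx": 0, "dy": 0, "dz": -15, "twist": 0}
    - {"dx": 0, "dy": 0, "dz": -5, "twist": 0}
    - {"dx": 0, "dy": 0, "dz": 0, "twist": 0}
    - {"dx": 0, "dy": 0, "dz": 0, "twist": 0}

```text
time_s: 22.57
position: [0.7211, -0.0504, 0.328]
ee_rot: [0.702, 0.712, 0.0, -0.0]
wrist_force: [0.1, -0.1, 0.0]
finger_gap: 0.244
```

```bash
python3 - <<'E'
from h import *
s=bot.state();print(s['position'],s['wrist_force'],s['finger_gap'])
cv2.imwrite("pics/w10.png",optics.get_image("wrist"))
cv2.imwrite("pics/s10.png",optics.get_image("side"))
cv2.imwrite("pics/t10.png",optics.get_image("top"))
E
```

```text
[ 0.7211 -0.0504  0.328 ] [ 0.086  -0.1407  0.0495] 0.2437838688216746
```

View pics/w10.png

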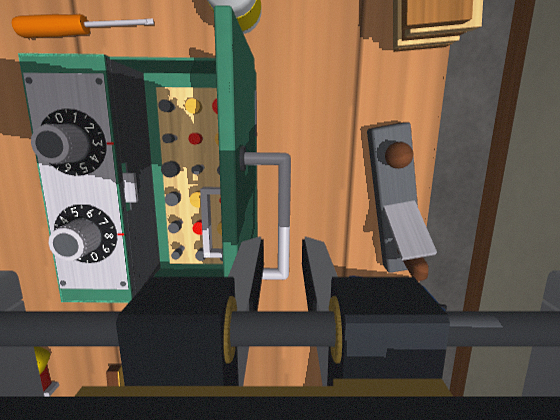

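View pics/s10.png

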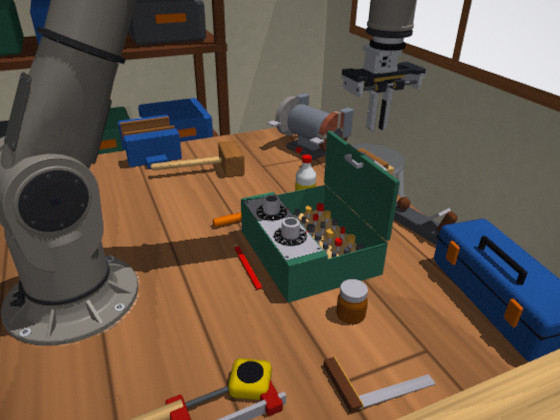

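View pics/t10.png

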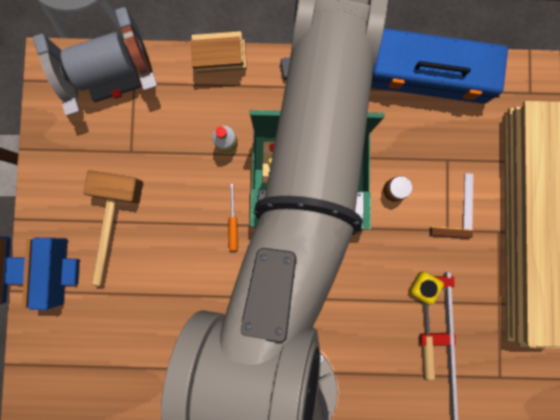

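The lid stands upright at about (345,185) in the side view. The dials read 3 and just under 8, the gripper is clear with zero wrist force, and the bystanders are where they were.

```bash
python3 - <<'E'
from bench import bot
print(bot.close_job())
E
```

```text
the job is handed in; nothing more can be done
None
```

The strongbox is open: its lid stands at about 1.56 rad, roughly upright, and stayed put after I let go. I handed the job in at about 23 s of the 72 s allowed.

- **Left dial:** I turned it to 3. It measured about 1.886 rad in the wrist camera against 1.885 wanted.
- **Right dial:** I turned it slowly on from 7.
    - **Walls:** Torque rose to 0.33–0.49 N m at 5.05–5.10 rad. Easing back, it rose again to 0.23–0.40 N m at 4.89–4.86 rad.
    - **Where I left it:** I set it midway, at about 4.965 rad (just under 8). A camera check gave about 4.98 on average, with single marks between 4.92 and 5.03, so there was no clear slip in the jaws.
- **Lid:** A careful test lift stayed at about 10 N well past the bolted play, so the bolt was out. I then swung the lid up along its hinge arc. Forces during the lift peaked at about 26 N, from small errors in my path.
- **Last checks:** Wrist force was zero and the fingertips were about 50 mm above the lid's edge. The bystanders I could see in the side and top pictures had not moved.

I did not measure the dials again after the lid opened. In the last wrist picture they still look to be at 3 and just under 8.

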